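# Find the full sugar canister by its weight and hold it up

## Robot

A 6-joint arm with a two-finger parallel gripper is mounted at the origin on a cart in front of the work surface, level with it; the furniture and walls round the work are solid. World frame = base frame: x ahead of the robot, y to its left, z up, the work surface at z = 0. Lengths are in mm, angles in degrees, forces in N, time in s.
With the tool pointing down it reaches from about 375 to 825 mm from the base axis. Payload 5.5 kg.
Tool frame: the origin (TCP) lies between the finger pads; the fingertips stand 25 mm ahead of it and the grasp point (between the pads) lies 6 mm ahead of it; z points along the fingers, y is the line along which they close (so a half turn about z gives the same grasp; the last joint's range is limited). The gripper opens to 85 mm and grips with 20 to 120 N. Pads are 22 mm wide; open, the fingers measure 114 mm over their backs; the gripper's body (76 mm by 85 mm) begins 54 mm behind the grasp point. The pads swing forward as they close: fully open they stand 13 mm farther back than shut.
Start: joints at [64.114, 17.962, -2.699, 69.339, 0, 90], TCP at [261.948, 539.795, 256.299] pointing down, gripper open.
Joint ranges: [-152.73, 152.73], [-39.44, 99.34], [-58.76, 71.6], [-118.89, 123.64], [-81.53, 83.1], [-180, 180]. Speed limits (degrees/s): [136.94, 136.94, 172.46, 180, 180, 180].

## Interface

Orientations are given as a 3x3 rotation matrix whose columns are the frame's x, y, z axes.
In Python, from bench import ctrl gives the robot as it stands. The module is installed in compiled form; this text tells all that it offers.
- The arm moves only by the shell command python3 -m pendant 'ROWS' [FORCE]. ROWS is a JSON object of lists of equal length, an entry for each row: "claw": the closure, from -1 (fully open) to 1 (shut), so that 0 is half open; "translation": the shift along the tool's x, y, z as a fraction of full scale, a list of three; "delta_rot": the turn, a rotation vector about the tool's x, y, z as a fraction of full scale, a list of three. A call has 1 to 10 rows; each row is the pose to reach, as a shift and turn from the pose commanded when the call began, along the tool's axes at that moment; what a row does not reach only later rows make up. Full scale, the value 1, is 25 cm for a shift and 0.5 rad for a turn. A row lasts 1/10 s, in which the tool goes at most 50 mm and 8.59 degrees, less where a joint would pass 70% of its speed; a pose out of reach is approached as far as the arm can. A call with a number of a shift or a turn outside -1 to 1 is refused whole. A call with a gripper value outside its range is refused whole. The fingers move at their own pace and stop on an object; FORCE is the grip in N (left out, the last holds). Time passes only in rows, so rows that repeat a pose let the fingers close. It gives the time, the measured TCP pose, the force, the opening and the grip force at its end, in the units of the state.
- ctrl.state(): the state, without advancing time (a new reading comes with each control period).
- ctrl.camera(name): name is "scene" or "top"; returns a dict with "image" (420x560x3 uint8, red, green, blue), "intrinsics" (3x3 intrinsics, pixels), "distortion" ([k1, k2, p1, p2, k3] as OpenCV has them; the pictures are not rectified), "xyz" and "orientation" of the camera in the world. Camera axes: x right, y up, looking along -z (the intrinsics and any distortion apply to the point x, -y, -z); pixel columns grow to the right and rows downward; lengths in mm; the calibration is good to about 2 mm. A picture is of the moment at which its call begins. There is no depth.
- ctrl.sign_off(): hands the job in; it is judged then, once.
Trained networks look in the newest picture that a camera, given by its name, has taken for a name from the list of things; names that differ only in an ending like _2 or _b are one class to them, and where a whole thing is asked for, a point or a joint stands for the part that bears it (a point fixed in the world has none). Each returns a list of dicts, best first, with "conf" (0 to 1); they miss things now and then, are a little off and sometimes report something else, mostly with a low value. They report only what shows in the picture. A call takes as long as a camera call.
- ctrl.boxes_of(thing, camera): "rect" ([left, top, width, height] in pixels, round what is visible of it).
- ctrl.cut_out(thing, camera): "pixels" (420x560 bool, what is visible of it) and "rect" ([left, top, width, height] in pixels, round what is visible of it).
- ctrl.place_of(thing, camera): "point" ([column, row] in pixels: a listed point, or the origin of a listed thing).
The state is a dict: "t": time; "q": joint angles; "joint_velocities": joint speeds; "tau": joint torques, N m; "ee_pos": TCP position; "orientation": TCP orientation; "ft_force": force on the tool from outside, world axes, zero at the start; "ft_torque": the same for the moment, N m; "gripper_width": finger opening in mm; "finger_force": force on a finger pad.
Only numpy, scipy, OpenCV 4.12 (cv2) and the standard library are available. Lean on these libraries where they do the work, as an engineer would, in place of code of your own. Each camera call takes 0.05 s, during which the arm holds its last target. There are 200 camera calls.

## Task

Only one of the three identical closed canisters on the tray is still full: heft them one at a time from left to right, lifting each clear of the tray by its lid knob (at least 3 cm) and, if you need your hand for another, setting it back upright on its own place without dropping it. Then finish while holding the heaviest one still and upright in the gripper, with its underside at least 15 cm above the tray floor, the two lighter ones standing where they stood. Leave the spoons, mug, jar, tumbler and pencil alone.

Things in the scene. Friction and masses are not known exactly. Their poses are not given: they have to be found in the camera images.
- canister_a_mid (a point): centre of one of three outwardly identical closed canisters, 55 mm above its underside; z up, x and y square to its sides; z = 0.061 as it stands on the tray. The round knob on the lid (widest 20 mm across) spans 42 to 55 mm above this point. Which one stands left, middle or right varies; weights are hidden: two weigh 0.25 to 0.42 kg, the third 0.7 to 0.9 kg
- canister_b_mid (a point): centre of one of three outwardly identical closed canisters, 55 mm above its underside; z up, x and y square to its sides; z = 0.061 as it stands on the tray. The round knob on the lid (widest 20 mm across) spans 42 to 55 mm above this point. Which one stands left, middle or right varies; weights are hidden: two weigh 0.25 to 0.42 kg, the third 0.7 to 0.9 kg
- canister_c_mid (a point): centre of one of three outwardly identical closed canisters, 55 mm above its underside; z up, x and y square to its sides; z = 0.061 as it stands on the tray. The round knob on the lid (widest 20 mm across) spans 42 to 55 mm above this point. Which one stands left, middle or right varies; weights are hidden: two weigh 0.25 to 0.42 kg, the third 0.7 to 0.9 kg
- canister_a: the canister around canister_a_mid: dull green metal, square, rounded corners, 84 x 84 mm (lid 87 x 87), 110 mm tall, lid fixed on. Round knob, widest 20 mm, amid the lid, 97 to 110 mm above the underside: grip it from above (60 N does not slip); it bears the whole weight and the canister hangs level. The body is too wide to grip. Origin: centre of the underside
- canister_b: the canister around canister_b_mid: dull green metal, square, rounded corners, 84 x 84 mm (lid 87 x 87), 110 mm tall, lid fixed on. Round knob, widest 20 mm, amid the lid, 97 to 110 mm above the underside: grip it from above (60 N does not slip); it bears the whole weight and the canister hangs level. The body is too wide to grip. Origin: centre of the underside
- canister_c: the canister around canister_c_mid: dull green metal, square, rounded corners, 84 x 84 mm (lid 87 x 87), 110 mm tall, lid fixed on. Round knob, widest 20 mm, amid the lid, 97 to 110 mm above the underside: grip it from above (60 N does not slip); it bears the whole weight and the canister hangs level. The body is too wide to grip. Origin: centre of the underside
- tray: pale wooden serving tray, fixed, 200 mm (its x, front to back) x 500 mm (its y, to the left), rim 18 mm high, a dark steel bow 44 mm high on each end; origin at its centre on the table, floor 6 mm above. The canisters stand in a row near its y = +150, 0 and -150 mm and x = +15 mm, each turned up to 0.2 rad from the tray
- spoon_1: steel teaspoon, 130 x 26 x 11 mm, lying on the tray in front of the canisters, left; bystander
- spoon_2: steel teaspoon, 130 x 26 x 11 mm, lying on the tray in front of the canisters, right; bystander
- mug: low off-white mug, 81 x 112 x 68 mm, behind the tray; bystander; origin under its centre
- jar: glass jar of coffee with a round lid, 81 mm across, 163 mm tall, behind the tray; bystander; origin under its centre
- tumbler: clear tumbler, 81 mm across, 103 mm tall, right of the tray; bystander; origin under its centre
- pencil: pencil, 112 mm long, 7 mm thick, on the table right of the tray; bystander

How it is judged (in metres and radians):
On the way, in this order (a step that is already met when the one before it is completed fails the run):
1. the left canister is held clear of the tray over its place (((height (world z) of canister_a_mid above 0.08 m and contact force between the fingers and canister_a above 0.5 N and y of canister_a_mid in the frame of tray above 0.075 m) or (height (world z) of canister_b_mid above 0.08 m and contact force between the fingers and canister_b above 0.5 N and y of canister_b_mid in the frame of tray above 0.075 m) or (height (world z) of canister_c_mid above 0.08 m and contact force between the fingers and canister_c above 0.5 N and y of canister_c_mid in the frame of tray above 0.075 m))), for 0.2 s.
2. the middle canister is held clear of the tray over its place (((height (world z) of canister_a_mid above 0.08 m and contact force between the fingers and canister_a above 0.5 N and y of canister_a_mid in the frame of tray between -0.075 and 0.075 m) or (height (world z) of canister_b_mid above 0.08 m and contact force between the fingers and canister_b above 0.5 N and y of canister_b_mid in the frame of tray between -0.075 and 0.075 m) or (height (world z) of canister_c_mid above 0.08 m and contact force between the fingers and canister_c above 0.5 N and y of canister_c_mid in the frame of tray between -0.075 and 0.075 m))), for 0.2 s.
3. the right canister is held clear of the tray over its place (((height (world z) of canister_a_mid above 0.08 m and contact force between the fingers and canister_a above 0.5 N and y of canister_a_mid in the frame of tray below -0.075 m) or (height (world z) of canister_b_mid above 0.08 m and contact force between the fingers and canister_b above 0.5 N and y of canister_b_mid in the frame of tray below -0.075 m) or (height (world z) of canister_c_mid above 0.08 m and contact force between the fingers and canister_c above 0.5 N and y of canister_c_mid in the frame of tray below -0.075 m))), for 0.2 s.
At the end, for the whole second after the job is handed in: The heaviest canister is held still by the fingers alone, underside 12 cm or more above the tray floor, within 0.3 rad of upright; the lighter two stand released and at rest on the tray, within 0.06 rad of upright and 4 cm of where they stood (((height (world z) of canister_a_mid above 0.181 m and angle between canister_a_mid's own z axis and vertical below 0.3 rad and contact force between the fingers and canister_a above 1 N and linear speed of canister_a below 0.05 m/s and height (world z) of each of canister_b_mid, canister_c_mid below 0.068 m and angle between each of canister_b_mid, canister_c_mid's own z axis and vertical below 0.06 rad and distance of each of canister_b_mid, canister_c_mid from where it was at the start of the episode below 0.04 m and linear speed of each of canister_b, canister_c below 0.02 m/s and contact force between each of the fingers, canister_a and canister_b below 0.1 N and contact force between canister_b and tray between 1.5 and 5.5 N and contact force between each of the fingers, canister_a and canister_c below 0.1 N and contact force between canister_c and tray between 1.5 and 5.5 N and contact force between canister_a and tray below 0.1 N and contact force between canister_a and jar below 0.1 N and contact force between canister_a and mug below 0.1 N and contact force between canister_a and tumbler below 0.1 N) or (height (world z) of canister_b_mid above 0.181 m and angle between canister_b_mid's own z axis and vertical below 0.3 rad and contact force between the fingers and canister_b above 1 N and linear speed of canister_b below 0.05 m/s and height (world z) of each of canister_a_mid, canister_c_mid below 0.068 m and angle between each of canister_a_mid, canister_c_mid's own z axis and vertical below 0.06 rad and distance of each of canister_a_mid, canister_c_mid from where it was at the start of the episode below 0.04 m and linear speed of each of canister_a, canister_c below 0.02 m/s and contact force between each of the fingers, canister_b and canister_a below 0.1 N and contact force between canister_a and tray between 1.5 and 5.5 N and contact force between each of the fingers, canister_b and canister_c below 0.1 N and contact force between canister_c and tray between 1.5 and 5.5 N and contact force between canister_b and tray below 0.1 N and contact force between canister_b and jar below 0.1 N and contact force between canister_b and mug below 0.1 N and contact force between canister_b and tumbler below 0.1 N) or (height (world z) of canister_c_mid above 0.181 m and angle between canister_c_mid's own z axis and vertical below 0.3 rad and contact force between the fingers and canister_c above 1 N and linear speed of canister_c below 0.05 m/s and height (world z) of each of canister_a_mid, canister_b_mid below 0.068 m and angle between each of canister_a_mid, canister_b_mid's own z axis and vertical below 0.06 rad and distance of each of canister_a_mid, canister_b_mid from where it was at the start of the episode below 0.04 m and linear speed of each of canister_a, canister_b below 0.02 m/s and contact force between each of the fingers, canister_c and canister_a below 0.1 N and contact force between canister_a and tray between 1.5 and 5.5 N and contact force between each of the fingers, canister_c and canister_b below 0.1 N and contact force between canister_b and tray between 1.5 and 5.5 N and contact force between canister_c and tray below 0.1 N and contact force between canister_c and jar below 0.1 N and contact force between canister_c and mug below 0.1 N and contact force between canister_c and tumbler below 0.1 N))); the arm keeps its last pose, push and grip.
It fails at once if a canister is tipped over (more than 0.6 rad) (angle between any of canister_a_mid, canister_b_mid, canister_c_mid's own z axis and vertical above 0.6 rad).
It fails at once if a canister is dropped (falls free at over 0.6 m/s) ((linear speed of canister_a above 0.6 m/s and contact force between the fingers and canister_a below 0.1 N) or (linear speed of canister_b above 0.6 m/s and contact force between the fingers and canister_b below 0.1 N) or (linear speed of canister_c above 0.6 m/s and contact force between the fingers and canister_c below 0.1 N)).
It fails at once if a spoon, the mug, jar, tumbler or pencil is moved more than 3 cm (distance of any of spoon_1, spoon_2, mug, jar, tumbler, pencil from where it was at the start of the episode above 0.03 m).
It also fails if it takes over 67 s, if anything falls off the work surface, if the arm or the gripper's body presses on something with over 40 N, if the wrist force passes 120 N, or if a joint passes its speed limit or range.

## Working session

There is one attempt and no reset: what is moved stays moved. The work goes in short steps, Python scripts to look and compute and a shell command to move; the robot and the scene stay as the last step left them, time stands still between calls to the robot, and variables do not carry over. Pictures are saved under pics/ and viewed, at most 10 in all, crops included, and the job is handed in when it is done.

```bash
mkdir -p pics
cat > h.py <<'E'
import numpy as np, cv2
from bench import ctrl
def ray(c,px):
    u=cv2.undistortPoints(np.array([[px]],float),np.array(c["intrinsics"],float),np.array(c["distortion"],float))[0,0]
    d=np.array(c["orientation"])@np.array([u[0],-u[1],-1.]); return np.array(c["xyz"],float),d
def at_z(c,px,z):
    o,d=ray(c,px); return o+d*(z-o[2])/d[2]
def save(c,n): cv2.imwrite(f"pics/{n}.png",c["image"][:,:,::-1])
E
python3 - <<'E'
from h import *
for n in("scene","top"):
    c=ctrl.camera(n); save(c,n+"0"); print(n,np.round(c["xyz"]))
    for p in ctrl.place_of("canister_a_mid",n): print("mid",p["conf"],np.round(p["point"]),np.round(at_z(c,p["point"],61)))
    for p in ctrl.place_of("tray",n)[:1]: print("tray",p["conf"],np.round(at_z(c,p["point"],0)))
    for t in("jar","mug","tumbler"):
        for p in ctrl.place_of(t,n)[:1]: print(t,p["conf"],np.round(at_z(c,p["point"],0)))
s=ctrl.state(); print(s["orientation"],s["ee_pos"],s["ft_force"],s["gripper_width"],s["t"])
E
```

```text
scene [ -216. -1006.   770.]
mid 0.7 [215. 188.] [500.  69.  61.]
tray 0.74 [476. -87.   0.]
jar 0.95 [777.  49.   0.]
mug 0.74 [757. 221.   0.]
tumbler 0.81 [ 587. -456.    0.]
top [ 397. -126. 1040.]
mid 0.58 [199. 246.] [489.  60.  61.]
mid 0.5 [388. 215.] [ 579. -430.   61.]
tray 0.62 [477. -84.   0.]
jar 0.6 [768.  40.   0.]
mug 0.56 [758. 227.   0.]
tumbler 0.96 [ 587. -455.    0.]
[[-8.99695524e-01  4.36518000e-01  3.47473383e-06]
 [ 4.36518000e-01  8.99695523e-01  2.89138448e-05]
 [ 9.49521124e-06  2.75304406e-05 -1.00000000e+00]] [261.92109344 539.80714989 256.32070817] [ 0.49142132 -0.07830323  0.33958089] 85.38374818535577 0.6
```

View pics/top0.png

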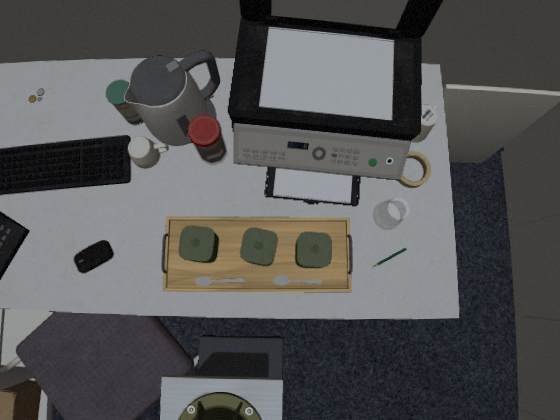

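View pics/scene0.png

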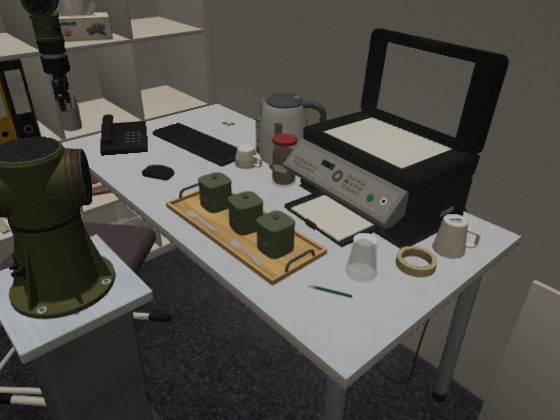

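The top view shows canisters at about (198,243), (259,246) and (314,250). The scene view shows them at (214,190), (245,212) and (275,234), with the arm clear at upper left. Next I'll enlarge the lids to find the knobs.

Run:
```python
from h import *
t=cv2.imread("pics/top0.png")[220:275,170:340]; s=cv2.imread("pics/scene0.png")[165:265,190:305]
t=cv2.resize(t,None,fx=4.5,fy=4.5,interpolation=cv2.INTER_CUBIC); s=cv2.resize(s,None,fx=3.4,fy=3.4,interpolation=cv2.INTER_CUBIC)
o=np.zeros((600,780,3),np.uint8); o[:t.shape[0],:t.shape[1]]=t; o[250:250+s.shape[0],:s.shape[1]]=s
cv2.imwrite("pics/crop.png",cv2.convertScaleAbs(o,alpha=2.2)); print(t.shape,s.shape)
c=ctrl.camera("top")
for n in("top",):
  for b in ctrl.cut_out("canister_a",n):
    m=b["pixels"]; r=cv2.minAreaRect(np.argwhere(m)[:,::-1].astype(np.float32)); print(b["conf"],b["rect"],np.round(r[0],1),np.round(r[1],1),r[2])
for px in [(198,243),(259,246),(314,250)]: print(np.round(at_z(c,px,103)))
for px in [(164,217),(351,217),(353,292),(163,292)]: print("rim",np.round(at_z(c,px,18)))
```

```text
(248, 765, 3) (340, 391, 3)
0.96 [178.8, 223.5, 40.3, 37.9] [198.3 243.3] [38.9 35.6] 8.13010311126709
0.81 [237.0, 228.9, 41.0, 35.7] [258.4 246.6] [35.9 36.3] 11.309932708740234
0.62 [295.9, 233.5, 34.7, 33.3] [313.  249.5] [35. 36.] 90.0
[493.  56. 103.]
[488. -95. 103.]
[ 480. -230.  103.]
rim [571. 169.  18.]
rim [ 579. -341.   18.]
rim [ 378. -342.   18.]
rim [370. 159.  18.]
```

View pics/crop.png

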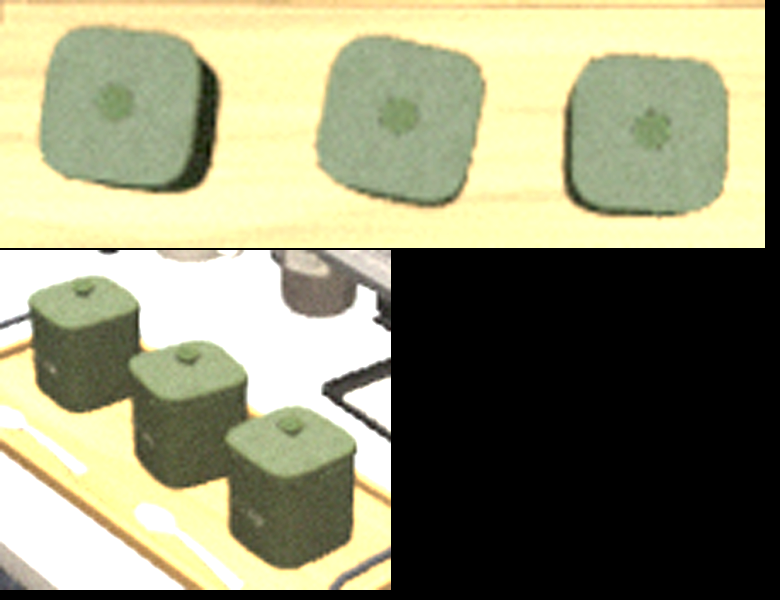

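The crop shows the three knobs at top-view pixels of about (195.2,242.3), (258.5,245.6) and (314.3,248.3). In the scene view they're at about (214.3,176), (245,195.4) and (275.4,215.7). I'll triangulate them from both cameras.

```bash
cat >> h.py <<'E'
def plan(p):
    s=ctrl.state(); R=np.array(s["orientation"]); return np.round(R.T@(np.array(p,float)-s["ee_pos"])/250,3)
def tri(a,pa,b,pb):
    o1,d1=ray(a,pa);o2,d2=ray(b,pb)
    k=np.linalg.lstsq(np.c_[d1,-d2],o2-o1,rcond=None)[0]; x,y=o1+k[0]*d1,o2+k[1]*d2; return (x+y)/2,np.linalg.norm(x-y)
E
python3 - <<'E'
from h import *
t=ctrl.camera("top");s=ctrl.camera("scene")
for a,b in [((195.2,242.3),(214.3,176)),((258.5,245.6),(245,195.4)),((314.3,248.3),(275.4,215.7))]:
    x,e=tri(t,a,s,b); print(np.round(x),round(e,1),np.round(at_z(t,a,114)),np.round(at_z(s,b,114)))
print(plan([488,63,250]))
E
```

```text
[495.  62. 106.] 0.7 [493.  60. 114.] [486.  49. 114.]
[489. -94. 109.] 1.4 [488. -94. 114.] [ 484. -102.  114.]
[ 484. -230.  109.] 0.1 [ 483. -229.  114.] [ 478. -236.  114.]
[-1.646 -1.321  0.025]
```

```bash
python3 -m pendant '{"claw":[0.1,0.1,0.1,0.1,0.1,0.1,0.1],"translation":[[-1,-0.79,0],[-1,-0.79,0],[-1,-0.79,0],[-1,-0.79,0],[-1,-0.79,0],[-1,-0.79,0],[-1,-0.79,0]],"delta_rot":[[0,0,0],[0,0,0],[0,0,0],[0,0,0],[0,0,0],[0,0,0],[0,0,0]]}' 30
python3 -m pendant '{"claw":[0.1,0.1,0.1,0.1,0.1,0.1],"translation":[[-0.67,-0.53,0.2],[-0.67,-0.53,0.2],[-0.67,-0.53,0.2],[-0.67,-0.53,0.2],[-0.67,-0.53,0.2],[-0.67,-0.53,0.2]],"delta_rot":[[0,0,0],[0,0,0],[0,0,0],[0,0,0],[0,0,0],[0,0,0]]}'
python3 - <<'E'
from h import *
print(np.round(ctrl.state()["q"],1),plan([493,61,130]))
E
```

```text
t: 1.5
ee_pos: [401.7, 249.5, 256.6]
orientation: [[-0.898, 0.44, 0.001], [0.44, 0.898, -0.001], [-0.001, -0.0, -1.0]]
ft_force: [0.4, 0.7, 0.3]
gripper_width: 38.4
finger_force: 0.0
t: 2.1
ee_pos: [493.9, 58.2, 205.6]
orientation: [[-0.898, 0.441, -0.001], [0.441, 0.898, -0.001], [0.001, -0.001, -1.0]]
ft_force: [0.4, 1.0, 0.4]
gripper_width: 38.3
finger_force: 0.0
[  6.7   8.6 -21.4  60.   -0.   32.9] [0.008 0.009 0.302]
```

```bash
python3 -m pendant '{"claw":[0.1,0.1,0.1,0.1],"translation":[[0.01,0.01,0.15],[0.01,0.01,0.22],[0.01,0.01,0.22],[0.01,0.01,0.22]],"delta_rot":[[0,0,0],[0,0,0],[0,0,0],[0,0,0]]}'
python3 - <<'E'
from h import *
s=ctrl.camera("scene");t=ctrl.camera("top")
a=cv2.resize(s["image"][125:225,165:275],None,fx=5,fy=5,interpolation=cv2.INTER_CUBIC)[:,:,::-1]
cv2.imwrite("pics/l1.png",cv2.convertScaleAbs(a,alpha=2))
print(plan([493,61,130]))
E
```

```text
t: 2.5
ee_pos: [492.2, 64.8, 151.9]
orientation: [[-0.9, 0.436, -0.0], [0.436, 0.9, 0.0], [0.0, 0.0, -1.0]]
ft_force: [-0.5, 0.7, 1.2]
gripper_width: 38.5
finger_force: 0.0
[-0.005 -0.014  0.091]
```

View pics/l1.png

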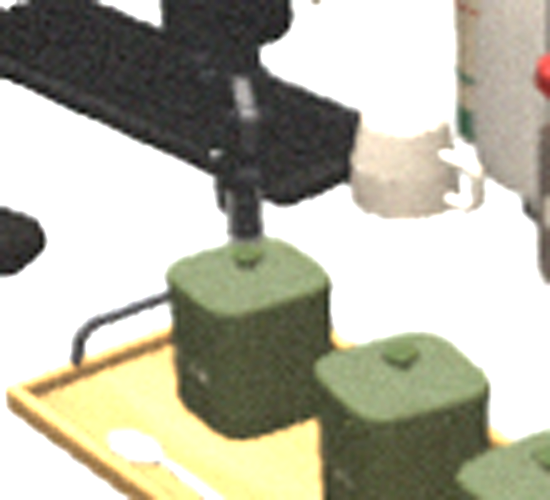

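The fingers stand centred over the left knob (finger tips at (247,235), knob at (247,255) in the crop). I'll descend and grip.

```bash
python3 -m pendant '{"claw":[0.1,0.1,0.1,0.1,1,1,1,1,1,1],"translation":[[-0.005,-0.012,0.04],[-0.005,-0.012,0.085],[-0.005,-0.012,0.085],[-0.005,-0.012,0.085],[-0.005,-0.012,0.085],[-0.005,-0.012,0.085],[-0.005,-0.012,0.085],[-0.005,-0.012,0.085],[-0.005,-0.012,0.085],[-0.005,-0.012,0.085]],"delta_rot":[[0,0,0],[0,0,0],[0,0,0],[0,0,0],[0,0,0],[0,0,0],[0,0,0],[0,0,0],[0,0,0],[0,0,0]]}' 80
```

```text
t: 3.6
ee_pos: [492.6, 61.0, 130.5]
orientation: [[-0.9, 0.436, 0.001], [0.436, 0.9, 0.001], [-0.001, 0.001, -1.0]]
ft_force: [-0.2, 3.4, 4.9]
gripper_width: 14.0
finger_force: 78.5
```

```bash
python3 -m pendant '{"claw":[1,1,1,1,1,1,1,1,1,1],"translation":[[0,0,-0.02],[0,0,-0.05],[0,0,-0.1],[0,0,-0.15],[0,0,-0.2],[0,0,-0.2],[0,0,-0.2],[0,0,-0.2],[0,0,-0.2],[0,0,-0.2]],"delta_rot":[[0,0,0],[0,0,0],[0,0,0],[0,0,0],[0,0,0],[0,0,0],[0,0,0],[0,0,0],[0,0,0],[0,0,0]]}' 80
python3 -m pendant '{"claw":[1,1,1,1],"translation":[[0,0,0],[0,0,0],[0,0,0],[0,0,0]],"delta_rot":[[0,0,0],[0,0,0],[0,0,0],[0,0,0]]}'
python3 -c "
from h import *
c=ctrl.camera('scene');a=cv2.resize(c['image'][105:225,165:285],None,fx=4,fy=4)[:,:,::-1];cv2.imwrite('pics/l2.png',cv2.convertScaleAbs(a,alpha=2))"
```

```text
t: 4.6
ee_pos: [491.7, 60.7, 179.5]
orientation: [[-0.9, 0.437, -0.001], [0.437, 0.9, -0.0], [0.001, -0.001, -1.0]]
ft_force: [0.3, 0.4, -2.9]
gripper_width: 14.0
finger_force: 78.4
t: 5.0
ee_pos: [492.1, 60.7, 180.0]
orientation: [[-0.9, 0.437, -0.0], [0.437, 0.9, -0.0], [0.0, -0.0, -1.0]]
ft_force: [0.2, -0.3, -4.4]
gripper_width: 14.1
finger_force: 78.4
```

View pics/l2.png

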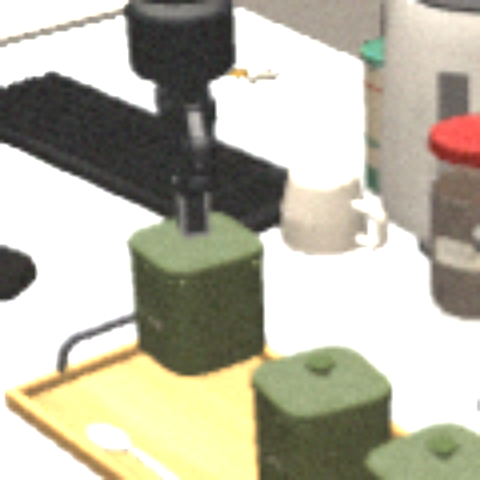

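The left canister hangs level and clear of the tray, with its base at (195,365) in the crop. It weighs about 4.5 N, so it's a light one. I'll set it back.

```bash
python3 -m pendant '{"claw":[1,1,1,1,1,1,1,1,1,1],"translation":[[0,0,0.04],[0,0,0.08],[0,0,0.12],[0,0,0.16],[0,0,0.18],[0,0,0.19],[0,0,0.196],[0,0,0.198],[0,0,0.198],[0,0,0.198]],"delta_rot":[[0,0,0],[0,0,0],[0,0,0],[0,0,0],[0,0,0],[0,0,0],[0,0,0],[0,0,0],[0,0,0],[0,0,0]]}'
```

```text
t: 6.05
ee_pos: [492.4, 60.8, 130.9]
orientation: [[-0.9, 0.437, 0.001], [0.437, 0.9, 0.0], [-0.001, 0.0, -1.0]]
ft_force: [-0.5, -0.0, -3.8]
gripper_width: 13.7
finger_force: 78.4
```

```bash
python3 -m pendant '{"claw":[1,1,1,1,1],"translation":[[0,0,0.002],[0,0,0.004],[0,0,0.004],[0,0,0.004],[0,0,0.004]],"delta_rot":[[0,0,0],[0,0,0],[0,0,0],[0,0,0],[0,0,0]]}'
```

```text
t: 6.55
ee_pos: [492.7, 61.2, 130.4]
orientation: [[-0.9, 0.436, 0.001], [0.436, 0.9, 0.001], [-0.001, 0.002, -1.0]]
ft_force: [-1.4, 2.2, 5.3]
gripper_width: 13.9
finger_force: 79.3
```

Contact (+5 N). I'll release, rise, and move over the middle one: world shift (-4,-155), which is tool x −0.257, y −0.565.

```bash
python3 -m pendant '{"claw":[0.1,0.1,0.1,0.1,0.1,0.1,0.1],"translation":[[0,0,0],[0,0,0],[0,0,0],[0,0,0],[0,0,-0.1],[0,0,-0.2],[0,0,-0.2]],"delta_rot":[[0,0,0],[0,0,0],[0,0,0],[0,0,0],[0,0,0],[0,0,0],[0,0,0]]}'
python3 -m pendant '{"claw":[0.1,0.1,0.1,0.1,0.1,0.1,0.1],"translation":[[-0.07,-0.14,0],[-0.14,-0.28,0],[-0.2,-0.42,0],[-0.257,-0.565,0],[-0.257,-0.565,0],[-0.257,-0.565,0.1],[-0.257,-0.565,0.1]],"delta_rot":[[0,0,0],[0,0,0],[0,0,0],[0,0,0],[0,0,0],[0,0,0],[0,0,0]]}'
python3 - <<'E'
from h import *
s=ctrl.camera("scene")
a=cv2.resize(s["image"][125:245,165:305],None,fx=4,fy=4,interpolation=cv2.INTER_CUBIC)[:,:,::-1]
cv2.imwrite("pics/m1.png",cv2.convertScaleAbs(a,alpha=2))
print(plan([488,-94,130]))
E
```

```text
t: 7.25
ee_pos: [494.3, 60.9, 182.6]
orientation: [[-0.9, 0.437, 0.005], [0.437, 0.9, 0.0], [-0.004, 0.003, -1.0]]
ft_force: [0.0, -0.0, -0.5]
gripper_width: 38.1
finger_force: 0.0
t: 7.95
ee_pos: [486.1, -93.9, 151.8]
orientation: [[-0.899, 0.437, -0.005], [0.437, 0.899, 0.001], [0.005, -0.001, -1.0]]
ft_force: [-0.6, -0.1, -0.2]
gripper_width: 38.1
finger_force: 0.0
[-0.006  0.001  0.092]
```

View pics/m1.png

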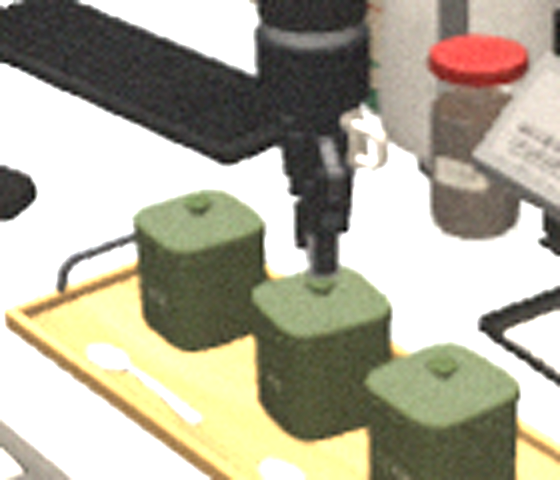

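The left canister stands upright in its place with its knob at (198,202). The fingers are centred over the middle knob at (321,283). I'll descend, grip and lift.

```bash
python3 -m pendant '{"claw":[0.1,0.1,0.1,0.1,1,1,1,1,1,1],"translation":[[0,0,0.04],[0,0,0.084],[0,0,0.084],[0,0,0.084],[0,0,0.084],[0,0,0.084],[0,0,0.084],[0,0,0.084],[0,0,0.084],[0,0,0.084]],"delta_rot":[[0,0,0],[0,0,0],[0,0,0],[0,0,0],[0,0,0],[0,0,0],[0,0,0],[0,0,0],[0,0,0],[0,0,0]]}' 80
python3 -m pendant '{"claw":[1,1,1,1,1,1,1,1,1,1],"translation":[[0,0,-0.02],[0,0,-0.05],[0,0,-0.1],[0,0,-0.15],[0,0,-0.2],[0,0,-0.2],[0,0,-0.2],[0,0,-0.2],[0,0,-0.2],[0,0,-0.2]],"delta_rot":[[0,0,0],[0,0,0],[0,0,0],[0,0,0],[0,0,0],[0,0,0],[0,0,0],[0,0,0],[0,0,0],[0,0,0]]}' 80
python3 -m pendant '{"claw":[1,1,1,1],"translation":[[0,0,0],[0,0,0],[0,0,0],[0,0,0]],"delta_rot":[[0,0,0],[0,0,0],[0,0,0],[0,0,0]]}'
```

```text
t: 9.0
ee_pos: [488.9, -94.2, 134.2]
orientation: [[-0.9, 0.436, 0.001], [0.436, 0.9, 0.001], [-0.001, 0.001, -1.0]]
ft_force: [-1.1, 2.8, 6.7]
gripper_width: 12.7
finger_force: 78.5
t: 10.0
ee_pos: [487.9, -94.3, 183.0]
orientation: [[-0.9, 0.437, -0.001], [0.437, 0.9, 0.0], [0.001, -0.0, -1.0]]
ft_force: [0.3, -0.1, -2.7]
gripper_width: 12.7
finger_force: 78.3
t: 10.4
ee_pos: [488.3, -94.4, 183.6]
orientation: [[-0.9, 0.437, 0.0], [0.437, 0.9, -0.0], [-0.0, -0.0, -1.0]]
ft_force: [0.4, 0.8, -2.5]
gripper_width: 12.7
finger_force: 78.3
```

```bash
python3 -c "
from h import *
c=ctrl.camera('scene');a=cv2.resize(c['image'][125:245,165:305],None,fx=4,fy=4)[:,:,::-1];cv2.imwrite('pics/m2.png',cv2.convertScaleAbs(a,alpha=2))"
```

```text
(no output)
```

View pics/m2.png

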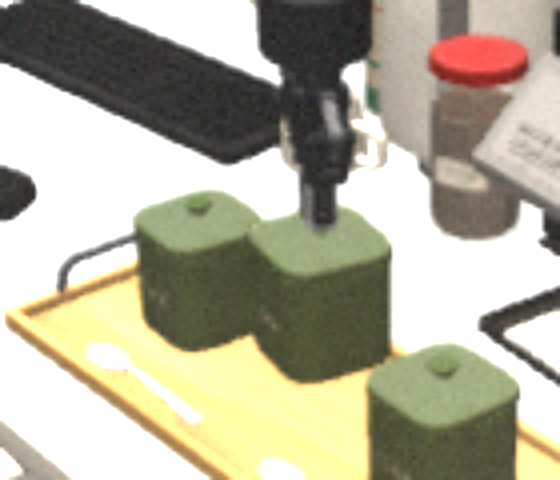

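The middle canister hangs level and clear, with its base at (315,378) instead of (315,437). At about 2.5 N it's light too. I'll lower it to contact.

```bash
python3 -m pendant '{"claw":[1,1,1,1,1,1,1,1,1,1],"translation":[[0,0,0.04],[0,0,0.08],[0,0,0.12],[0,0,0.16],[0,0,0.18],[0,0,0.19],[0,0,0.197],[0,0,0.2],[0,0,0.2],[0,0,0.2]],"delta_rot":[[0,0,0],[0,0,0],[0,0,0],[0,0,0],[0,0,0],[0,0,0],[0,0,0],[0,0,0],[0,0,0],[0,0,0]]}'
```

```text
t: 11.45
ee_pos: [488.7, -94.3, 134.4]
orientation: [[-0.9, 0.436, 0.001], [0.436, 0.9, 0.0], [-0.001, 0.001, -1.0]]
ft_force: [-3.0, 2.5, 5.5]
gripper_width: 12.4
finger_force: 80.1
```

```bash
python3 -m pendant '{"claw":[0.1,0.1,0.1,0.1,0.1,0.1,0.1],"translation":[[0,0,0],[0,0,0],[0,0,0],[0,0,0],[0,0,-0.1],[0,0,-0.2],[0,0,-0.2]],"delta_rot":[[0,0,0],[0,0,0],[0,0,0],[0,0,0],[0,0,0],[0,0,0],[0,0,0]]}'
python3 -m pendant '{"claw":[0.1,0.1,0.1,0.1,0.1,0.1,0.1],"translation":[[-0.05,-0.12,0],[-0.11,-0.25,0],[-0.16,-0.38,0],[-0.217,-0.498,0],[-0.217,-0.498,0],[-0.217,-0.498,0.1],[-0.217,-0.498,0.1]],"delta_rot":[[0,0,0],[0,0,0],[0,0,0],[0,0,0],[0,0,0],[0,0,0],[0,0,0]]}'
python3 - <<'E'
from h import *
s=ctrl.camera("scene")
a=cv2.resize(s["image"][135:275,165:315],None,fx=4,fy=4,interpolation=cv2.INTER_CUBIC)[:,:,::-1]
cv2.imwrite("pics/r1.png",cv2.convertScaleAbs(a,alpha=2))
print(plan([483,-230,130]),np.round(ctrl.state()["q"],1))
E
```

```text
t: 12.15
ee_pos: [490.4, -94.9, 186.6]
orientation: [[-0.9, 0.437, 0.005], [0.437, 0.9, -0.001], [-0.005, 0.001, -1.0]]
ft_force: [0.2, -0.2, 0.7]
gripper_width: 38.4
finger_force: 0.0
t: 12.85
ee_pos: [480.6, -228.9, 155.5]
orientation: [[-0.899, 0.437, -0.005], [0.437, 0.9, 0.003], [0.005, 0.0, -1.0]]
ft_force: [-0.3, -0.6, -0.3]
gripper_width: 38.5
finger_force: 0.0
[-0.009 -0.     0.107] [-25.5  14.6 -20.7  55.    0.    0.4]
```

View pics/r1.png

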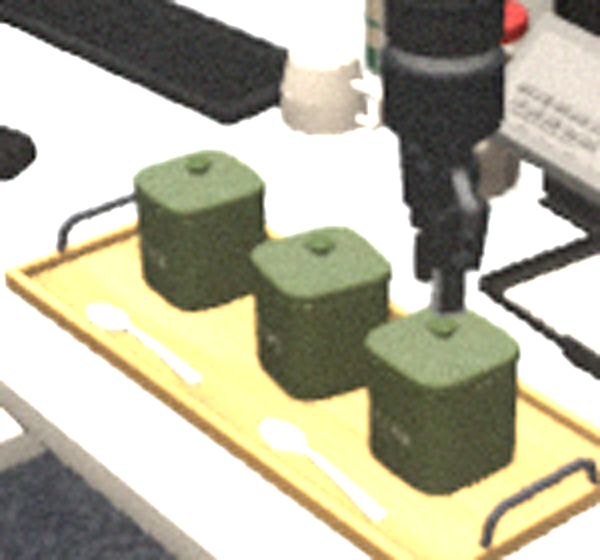

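The middle canister is back upright with its knob at (320,240). The fingers are over the right knob at (442,325), a few mm to its right, so I'll nudge and grip.

```bash
python3 -m pendant '{"claw":[0.1,0.1,0.1,0.1,1,1,1,1,1,1],"translation":[[0.01,0,0.04],[0.01,0,0.096],[0.01,0,0.096],[0.01,0,0.096],[0.01,0,0.096],[0.01,0,0.096],[0.01,0,0.096],[0.01,0,0.096],[0.01,0,0.096],[0.01,0,0.096]],"delta_rot":[[0,0,0],[0,0,0],[0,0,0],[0,0,0],[0,0,0],[0,0,0],[0,0,0],[0,0,0],[0,0,0],[0,0,0]]}' 100
python3 -m pendant '{"claw":[1,1,1,1,1,1,1,1,1,1],"translation":[[0,0,-0.02],[0,0,-0.05],[0,0,-0.1],[0,0,-0.15],[0,0,-0.2],[0,0,-0.2],[0,0,-0.2],[0,0,-0.2],[0,0,-0.2],[0,0,-0.2]],"delta_rot":[[0,0,0],[0,0,0],[0,0,0],[0,0,0],[0,0,0],[0,0,0],[0,0,0],[0,0,0],[0,0,0],[0,0,0]]}'
python3 -m pendant '{"claw":[1,1,1,1],"translation":[[0,0,0],[0,0,0],[0,0,0],[0,0,0]],"delta_rot":[[0,0,0],[0,0,0],[0,0,0],[0,0,0]]}'
```

```text
t: 13.9
ee_pos: [483.9, -231.0, 139.1]
orientation: [[-0.9, 0.437, 0.008], [0.437, 0.9, -0.004], [-0.009, -0.001, -1.0]]
ft_force: [-2.2, -0.0, 21.4]
gripper_width: 0.1
finger_force: 17.5
t: 14.9
ee_pos: [480.1, -228.8, 184.0]
orientation: [[-0.9, 0.437, -0.001], [0.437, 0.9, 0.0], [0.001, -0.0, -1.0]]
ft_force: [0.2, 0.1, 0.0]
gripper_width: -0.2
finger_force: 0.0
t: 15.3
ee_pos: [480.5, -229.0, 184.5]
orientation: [[-0.9, 0.437, 0.0], [0.437, 0.9, 0.0], [-0.0, 0.0, -1.0]]
ft_force: [-0.9, -0.2, 0.1]
gripper_width: 0.0
finger_force: 0.0
```

The grip slipped off the top of the right knob: the fingers are shut at z = 139 and nothing was lifted. I'll reopen, rise, and look again.

```bash
python3 -m pendant '{"claw":[0.3,0.3,0.3,0.3,0.3],"translation":[[0,0.3,-0.1],[0,0.4,-0.1],[0,0.4,-0.1],[0,0.4,-0.1],[0,0.4,-0.1]],"delta_rot":[[0,0,0],[0,0,0],[0,0,0],[0,0,0],[0,0,0]]}' 40
python3 - <<'E'
from h import *
s=ctrl.camera("scene");t=ctrl.camera("top")
o=np.zeros((600,800,3),np.uint8)
a=cv2.resize(s["image"][185:265,240:320],None,fx=5,fy=5,interpolation=cv2.INTER_CUBIC)[:,:,::-1]
b=cv2.resize(t["image"][220:280,280:360],None,fx=5,fy=5,interpolation=cv2.INTER_CUBIC)[:,:,::-1]
o[:400,:400]=a;o[:300,400:]=b
cv2.imwrite("pics/r2.png",cv2.convertScaleAbs(o,alpha=2))
st=ctrl.state();print(np.round(st["ee_pos"]),st["gripper_width"])
for g,cam in((s,"scene"),(t,"top")):
  for p in ctrl.place_of("canister_a_mid",cam): print(cam,p["conf"],np.round(p["point"],1),np.round(at_z(g,p["point"],61)))
E
```

```text
t: 15.8
ee_pos: [523.5, -139.5, 209.2]
orientation: [[-0.9, 0.437, -0.001], [0.437, 0.9, -0.0], [0.001, -0.001, -1.0]]
ft_force: [0.4, 0.6, 0.3]
gripper_width: 29.8
finger_force: 0.0
[ 523. -140.  209.] 29.750618569586763
scene 0.74 [214.5 186. ] [505.  79.  61.]
```

View pics/r2.png

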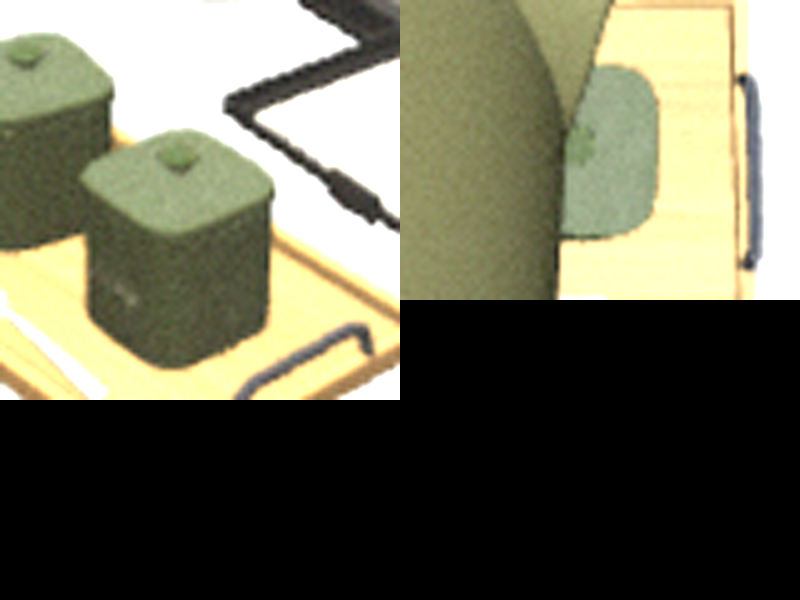

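The right canister is unmoved, with its knob at crop (177,152), which is scene pixel (275.3,215.3). The knob flares toward the top, so the fingers must go lower. I'll approach with about a 30 mm opening and descend until they touch the lid.

```bash
python3 -m pendant '{"claw":[0.2,0.2,0.2,0.2,0.2,0.2,0.2],"translation":[[0,-0.2,0],[0.005,-0.4,0],[0.005,-0.4,0],[0.005,-0.4,0.1],[0.005,-0.4,0.2],[0.005,-0.4,0.26],[0.005,-0.4,0.26]],"delta_rot":[[0,0,0],[0,0,0],[0,0,0],[0,0,0],[0,0,0],[0,0,0],[0,0,0]]}' 80
python3 -m pendant '{"claw":[0.2,0.2,0.2,0.2],"translation":[[0,0,0.02],[0,0,0.04],[0,0,0.05],[0,0,0.05]],"delta_rot":[[0,0,0],[0,0,0],[0,0,0],[0,0,0]]}'
```

```text
t: 16.7
ee_pos: [477.4, -227.9, 142.3]
orientation: [[-0.899, 0.438, -0.004], [0.438, 0.899, 0.002], [0.004, 0.0, -1.0]]
ft_force: [-0.4, 0.7, 0.6]
gripper_width: 34.3
finger_force: 0.0
t: 17.1
ee_pos: [479.4, -228.4, 132.1]
orientation: [[-0.9, 0.437, 0.0], [0.437, 0.9, -0.0], [-0.0, 0.0, -1.0]]
ft_force: [0.1, 0.3, 0.2]
gripper_width: 33.9
finger_force: 0.0
```

```bash
python3 -m pendant '{"claw":[0.2,0.2,0.2,0.2],"translation":[[0,0,0.01],[0,0,0.02],[0,0,0.02],[0,0,0.02]],"delta_rot":[[0,0,0],[0,0,0],[0,0,0],[0,0,0]]}'
python3 - <<'E'
from h import *
s=ctrl.camera("scene")
a=cv2.resize(s["image"][165:245,235:325],None,fx=6,fy=6,interpolation=cv2.INTER_CUBIC)[:,:,::-1]
cv2.imwrite("pics/r3.png",cv2.convertScaleAbs(a,alpha=2.2))
E
```

```text
t: 17.5
ee_pos: [479.3, -228.4, 127.0]
orientation: [[-0.9, 0.437, -0.0], [0.437, 0.9, 0.0], [0.0, -0.0, -1.0]]
ft_force: [0.8, -0.2, -0.4]
gripper_width: 34.3
finger_force: 0.0
```

View pics/r3.png

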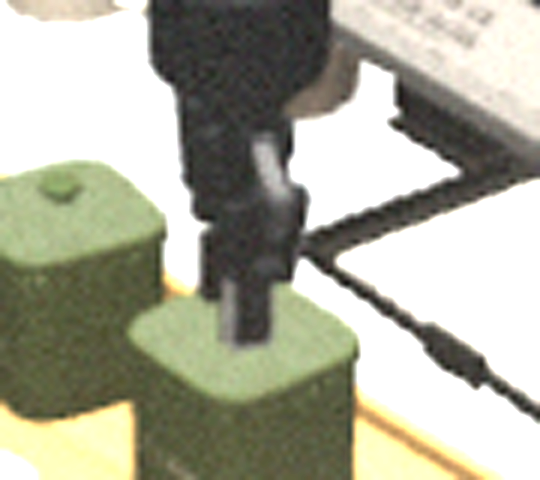

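The finger pair straddles the right knob, with the finger tip at (247,340) hiding it, and there's no lid contact yet at z = 127. I'll close in stages.

```bash
python3 -m pendant '{"claw":[0.4,0.4,0.4],"translation":[[0,0,0],[0,0,0],[0,0,0]],"delta_rot":[[0,0,0],[0,0,0],[0,0,0]]}' 80
python3 -m pendant '{"claw":[1,1,1,1],"translation":[[0,0,0],[0,0,0],[0,0,0],[0,0,0]],"delta_rot":[[0,0,0],[0,0,0],[0,0,0],[0,0,0]]}'
```

```text
t: 17.85
ee_pos: [479.4, -228.5, 127.1]
orientation: [[-0.9, 0.437, 0.0], [0.437, 0.9, -0.0], [-0.0, -0.0, -1.0]]
ft_force: [-0.3, 0.4, 0.6]
gripper_width: 25.7
finger_force: 0.1
t: 18.25
ee_pos: [479.5, -228.8, 127.8]
orientation: [[-0.9, 0.437, 0.001], [0.437, 0.9, -0.001], [-0.001, -0.001, -1.0]]
ft_force: [-1.8, -0.1, 5.1]
gripper_width: 14.4
finger_force: 80.4
```

Gripped at 14.4 mm, the same as the left one. I'll lift it.

```bash
python3 -m pendant '{"claw":[1,1,1,1,1,1,1,1,1,1],"translation":[[0,0,-0.02],[0,0,-0.05],[0,0,-0.1],[0,0,-0.15],[0,0,-0.2],[0,0,-0.2],[0,0,-0.2],[0,0,-0.2],[0,0,-0.2],[0,0,-0.2]],"delta_rot":[[0,0,0],[0,0,0],[0,0,0],[0,0,0],[0,0,0],[0,0,0],[0,0,0],[0,0,0],[0,0,0],[0,0,0]]}'
python3 -m pendant '{"claw":[1,1,1,1],"translation":[[0,0,0],[0,0,0],[0,0,0],[0,0,0]],"delta_rot":[[0,0,0],[0,0,0],[0,0,0],[0,0,0]]}'
```

```text
t: 19.25
ee_pos: [479.0, -228.3, 176.5]
orientation: [[-0.9, 0.437, -0.001], [0.437, 0.9, 0.0], [0.001, -0.0, -1.0]]
ft_force: [0.3, 0.4, -8.9]
gripper_width: 14.3
finger_force: 79.8
t: 19.65
ee_pos: [479.4, -228.5, 177.0]
orientation: [[-0.9, 0.437, 0.0], [0.437, 0.9, -0.0], [-0.0, 0.0, -1.0]]
ft_force: [0.0, 0.6, -8.2]
gripper_width: 14.1
finger_force: 79.8
```

About 8.2 N, so this is the full one. I'll raise it another 130 mm and let it settle.

```bash
python3 -m pendant '{"claw":[1,1,1,1,1,1,1,1,1,1],"translation":[[0,0,-0.04],[0,0,-0.1],[0,0,-0.16],[0,0,-0.22],[0,0,-0.28],[0,0,-0.34],[0,0,-0.4],[0,0,-0.46],[0,0,-0.5],[0,0,-0.52]],"delta_rot":[[0,0,0],[0,0,0],[0,0,0],[0,0,0],[0,0,0],[0,0,0],[0,0,0],[0,0,0],[0,0,0],[0,0,0]]}'
python3 -m pendant '{"claw":[1,1,1,1,1,1,1,1],"translation":[[0,0,0],[0,0,0],[0,0,0],[0,0,0],[0,0,0],[0,0,0],[0,0,0],[0,0,0]],"delta_rot":[[0,0,0],[0,0,0],[0,0,0],[0,0,0],[0,0,0],[0,0,0],[0,0,0],[0,0,0]]}'
python3 - <<'E'
from h import *
for n in("scene","top"):
  c=ctrl.camera(n)
  for b in ctrl.cut_out("canister_a",n): print(n,round(b["conf"],2),np.round(b["rect"]))
E
```

```text
t: 20.65
ee_pos: [479.8, -228.6, 308.6]
orientation: [[-0.9, 0.437, 0.002], [0.437, 0.9, -0.001], [-0.002, 0.0, -1.0]]
ft_force: [-0.3, -0.1, -9.8]
gripper_width: 14.0
finger_force: 80.1
t: 21.45
ee_pos: [479.4, -228.5, 307.0]
orientation: [[-0.9, 0.437, -0.0], [0.437, 0.9, 0.0], [0.0, -0.0, -1.0]]
ft_force: [0.8, 0.6, -8.8]
gripper_width: 14.1
finger_force: 80.2
scene 0.94 [198. 173.  36.  39.]
scene 0.82 [255. 151.  41.  49.]
scene 0.55 [228. 190.  34.  43.]
top 0.78 [238. 228.  38.  38.]
top 0.57 [180. 225.  40.  38.]
```

The heavy canister is held high at a steady 8.8 N. The other two stand where they were, with top-view boxes within 1–2 px of the start. I'm handing in.

```bash
python3 -c "
from bench import ctrl
print(ctrl.sign_off())"
```

```text
the job is handed in; nothing more can be done
None
```

I hefted all three canisters from left to right (about 4.5, 2.5 and 8.5 N), needing a second grip on the right one, and handed the job in holding that full right canister still and upright about 18 cm above the tray floor, with the other two standing in their places; no verdict came back.

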